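Tilt out the bin with the bur block and lay the block out

TASK

One of the three clear tilt-out bins in the white storage unit holds the bur block (a small flat-topped block, drill bits under a clear lid). Tilt that bin fully forward by its bar and leave it tilted out, then take the block out and set it down (do not drop it) upright in the shallow steel tray. Keep the other two bins shut.

Things in the scene. Friction and masses are not known exactly. Their poses are not given: they have to be found in the camera images.
- bur_block: bur block: a low blue block with little burs under a fixed clear lid, 46 mm (x) x 62 mm (y) x 34 mm tall, 130 g, upright in one of the bins, centre 39 mm behind the outside of its front panel, its 62 mm length front to back; the other bins hold a timer and a carton. Origin at the centre of its underside, z up. It tilts with the bin and may slide 5 mm to the panel. Grip it across its 46 mm (40 at the block and lid)
- bin_rack: white storage unit, fixed, 112 deep (x) x 376 wide (y) x 108 mm tall, with three clear tilt-out bins side by side at y = +122 (left, seen from the robot), 0 and -122 mm. Origin at the centre of its underside, front to -x. A clear hood at z = 102 to 108 mm covers the bins from x = -5 mm back; partitions between them also begin there
- steel_tray: shallow open steel tray (an upturned box lid), 170 mm (its x) x 94 mm (its y), 18 mm high, walls 2 mm, loose on the top, 0.3 kg. Origin at the centre of its floor, z up
- bin_left (a joint): hinge of the left bin (rack y = +122 mm). 0 = shut; 0.7 rad = tilted fully forward to its stop. It turns about a line along y at rack x = -45, z = 12 mm (lower front edge), top going to -x. Stiff (0.12 N m, 2 N at the bar): stays where left. Handle: round steel bar 10 mm thick, 60 long along y, axis 36 mm before the front panel at rack x = -81, z = 98 mm (fully tilted x = -128, z = 55)
- bin_middle (a joint): hinge of the middle bin (rack y = 0), made and turning like the left one. Each bin is 104 mm wide (y) and 72 mm deep inside; shut, its 3 mm front panel stands at rack x = -45 and reaches up to z = 86 mm; floor at z = 15 mm, sides 45 mm high
- bin_right (a joint): hinge of the right bin (rack y = -122 mm), made and turning like the left one
There are look-alikes about, which are no part of the job. Leave any turquoise look-alike of the bur_block alone.

How it is judged:
By the outcome, as a careful person would: the job done as asked, in the order asked, and still so for the second after the job is handed in, with the robot touching nothing.
It also fails if it takes over 53 s, if anything falls off the work surface, if the arm or the gripper's body presses on something with over 40 N, if the wrist force passes 120 N, or if a joint passes its speed limit or range.

ROBOT

A 6-joint arm with a two-finger parallel gripper is mounted at the origin on a cart in front of the work surface, level with it; the furniture and walls round the work are solid. World frame = base frame: x ahead of the robot, y to its left, z up, the work surface at z = 0. Lengths are in m, angles in rad, forces in N, time in s.
With the tool pointing down it reaches from about 0.325 to 0.9 m from the base axis. Payload 6.1 kg.
Tool frame: the origin (TCP) lies midway between the tips of the shut fingers; the grasp point (between the pads) lies 19 mm behind it; x points along the fingers, y is the direction in which the jaws open and shut, and the axes are right-handed (so a half turn about x gives the same grasp; the last joint's range is limited). The gripper opens to 85 mm and grips with 20 to 120 N. Pads are 22 mm wide; open, the fingers measure 114 mm over their backs; the gripper's body (76 mm by 85 mm) begins 54 mm behind the grasp point. The pads swing forward as they close: fully open they stand 13 mm farther back than shut.
Start: joints at [1.002, 0.22, 1.526, -0, 1.395, -0.126], TCP at [0.268, 0.565, 0.231] pointing down, gripper open.
Joint ranges: [-2.98, 2.98], [-0.91, 2.08], [0.09, 2.57], [-1.24, 4.39], [0.2, 2.65], [-2.68, 2.68]. Speed limits (rad/s): [2.57, 2.57, 3.01, 3.14, 3.14, 3.14].

INTERFACE

Orientations are given as [roll, pitch, yaw] about the fixed x, y, z axes, in that order (R = Rz(yaw) Ry(pitch) Rx(roll)).
In Python, from plant import movep, move_l, set_joints, gripper_to, hold, inverse_kinematics, observe, get_image, get_calibration, Unreachable, job_done gives the robot as it stands. Calls block until the motion is done:
- movep(position, orientation): joint-space move of the TCP to a pose.
- move_l(position, feed=0.15, rotation=None, max_force=None): straight line of the TCP; rotation=None keeps the orientation; feed is the mean speed in m/s. With max_force (N) it stops when the force on the tool has changed by that much, and returns True; else False.
- set_joints(angles): joint-space move.
- gripper_to(opening, f_grip=None): finger opening in m; f_grip is the grip in N (None keeps the last); returns when the fingers have stopped.
- hold(seconds).
- inverse_kinematics(position, orientation): joint angles nearest the present ones, or None.
- observe(): the state.
- get_image(name): name is "scene" or "top" or "wrist"; returns (picture, depth): 480x640x3 uint8, red, green, blue; 480x640 float32, m along the optical axis (not along the pixel's ray), 0 where there is no reading.
- get_calibration(name): a dict with "intrinsics" (3x3 intrinsics, pixels), "world_from_camera" (4x4, takes a point from camera to world coordinates). Camera axes: x right, y down, z forward; pixel columns grow to the right and rows downward; lengths in m; the calibration is good to about 2 mm. A picture is of the moment at which its call begins: read the wrist's pose just before it. get_calibration takes no time and is no camera call; for the wrist camera it gives the pose at the moment of the call.
A pose or a line that the arm cannot do raises Unreachable and nothing moves.
- job_done(): hands the job in, once; it reports no verdict.
The state is a dict: "time_s": time; "q": joint angles; "joint_velocities": joint speeds; "joint_torque": joint torques, N m; "eef_pos": TCP position; "tcp_rot": TCP orientation; "ft_force": force on the tool from outside, world axes, zero at the start; "torque": the same for the moment, N m; "opening": finger opening in m.
Only numpy, scipy, OpenCV 4.12 (cv2) and the standard library are available. Lean on these libraries where they do the work, as an engineer would, in place of code of your own. Each camera call takes 0.05 s, during which the arm holds its last target. There are 200 camera calls.

## Working session

There is one attempt and no reset: what is moved stays moved. The work goes in short steps, each a Python script; the robot and the scene stay as the last script left them, time stands still between calls to the robot, and variables do not carry over. Pictures are saved under pics/ and viewed, about 8 in all and at most 12, crops included, and the job is handed in when it is done.

```bash
mkdir -p pics; ls; python3 - <<'E'
from plant import *
import cv2,numpy as np
for n in("scene","top"):
    p,d=get_image(n);cv2.imwrite(f"pics/{n}0.png",p[:,:,::-1]);np.savez(f"pics/{n}0.npz",p=p,d=d)
    c=get_calibration(n);print(n,np.round(c["intrinsics"],1).tolist(),np.round(c["world_from_camera"],3).tolist())
print(observe())
E
```

```text
pics
scene [[528.6, 0.0, 312.9], [0.0, 528.6, 238.5], [0.0, 0.0, 1.0]] [[0.736, -0.345, 0.582, -0.008], [-0.676, -0.35, 0.648, -0.664], [-0.02, -0.871, -0.491, 0.5], [0.0, 0.0, 0.0, 1.0]]
top [[486.9, 0.0, 318.5], [0.0, 486.9, 231.3], [0.0, 0.0, 1.0]] [[-0.023, -0.993, 0.118, 0.415], [-1.0, 0.024, 0.009, -0.057], [-0.011, -0.117, -0.993, 1.047], [0.0, 0.0, 0.0, 1.0]]
{'time_s': 0.1, 'q': array([ 1.00192056e+00,  2.21194047e-01,  1.52748774e+00, -1.20451870e-05,
        1.39469254e+00, -1.26091607e-01]), 'joint_velocities': array([-0.00037162, -0.00271044, -0.0025383 ,  0.00040529, -0.00135525,
        0.00023795]), 'joint_torque': array([ 7.24299080e-04, -4.98243356e+01, -3.90548265e+01, -2.75654329e-04,
        5.77593062e-03, -4.43210627e-05]), 'eef_pos': array([0.26749409, 0.56426594, 0.23028439]), 'tcp_rot': array([-1.69023413,  1.56901461, -2.13301617]), 'ft_force': array([ 0.0576736 , -0.44916779,  0.12270203]), 'torque': array([ 0.0086567 ,  0.01838383, -0.022365  ]), 'opening': 0.08564913401940993}
```

View pics/scene0.png

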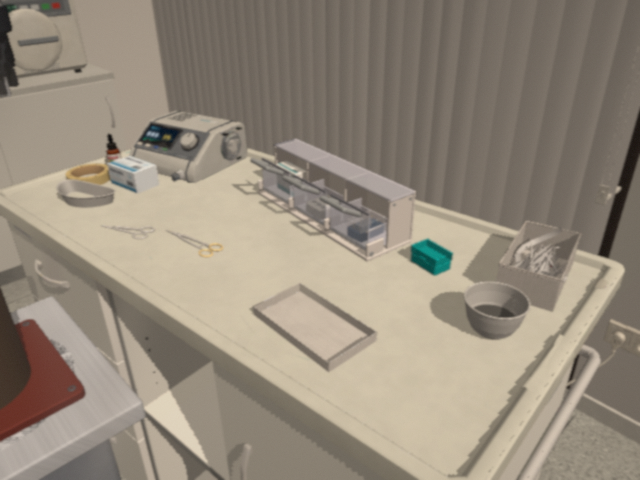

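View pics/top0.png

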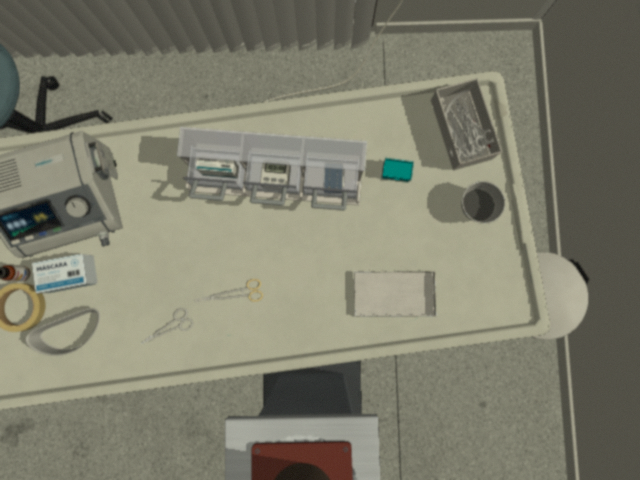

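The blue block appears to be in the right bin (top ≈(333,180)), the timer in the middle and the carton on the left. The tray is at ≈(391,293), and the turquoise look-alike at ≈(398,169). Next I'll zoom in to measure.

```bash
python3 - <<'E'
import cv2,numpy as np
a=cv2.imread("pics/top0.png");s=cv2.imread("pics/scene0.png")
A=cv2.resize(a[120:220,170:370],(800,400),interpolation=cv2.INTER_CUBIC)
T=cv2.resize(a[260:330,340:445],(420,280)[:2],interpolation=cv2.INTER_CUBIC)
canv=np.zeros((600,800,3),np.uint8);canv[:400]=A
T=cv2.resize(a[262:327,335:450],None,fx=3,fy=3);canv[402:402+195,:345]=T
S=cv2.resize(s[185:255,310:420],None,fx=2.8,fy=2.8);canv[402:598,360:360+S.shape[1]]=S[:196]
cv2.imwrite("pics/zoom.png",canv)
E
```

```text
(no output)
```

View pics/zoom.png

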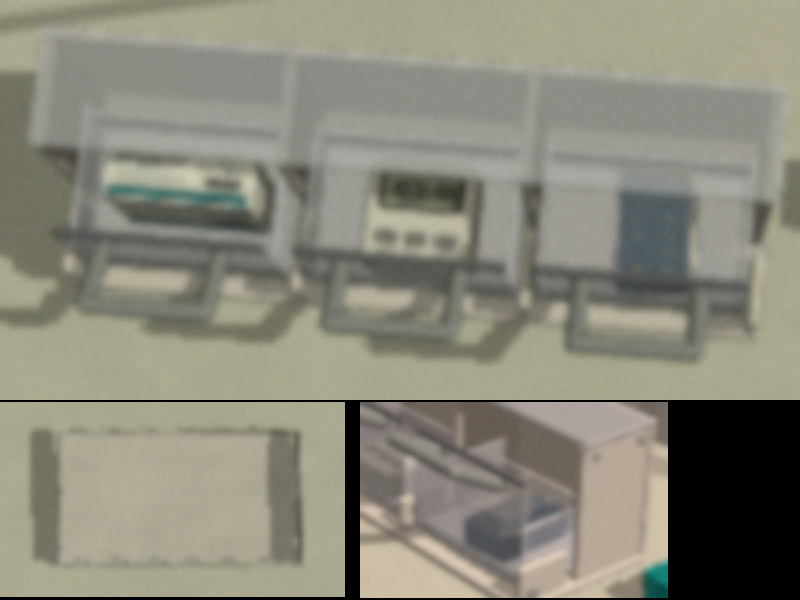

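The crop confirms the blue block is in the right bin (crop x 618–692, y 175–285), with its bar at crop (570–703, ~350).

```bash
cat > h.py <<'E'
from plant import *
import numpy as np,cv2
def ray(n,uv,z,c=None):
    c=c or get_calibration(n);K,W=c["intrinsics"],np.array(c["world_from_camera"])
    uv=np.atleast_2d(np.array(uv,float));r=np.c_[uv,np.ones(len(uv))]@np.linalg.inv(K).T@W[:3,:3].T
    o=W[:3,3];return o+r*((z-o[2])/r[:,2])[:,None]
E
python3 - <<'E'
from h import *
f=lambda l,s,o:np.array(l,float)/s+o
np.set_printoptions(precision=4,suppress=True)
H=ray("top",f([(42,33),(785,88),(775,200),(32,148)],4,(170,120)),.108);print(H)
for a,b in((0,1),(3,2),(0,3),(1,2)):
    v=H[b]-H[a];print(np.linalg.norm(v),v)
B=ray("top",f([(82,305),(212,315),(325,327),(458,338),(570,342),(703,354)],4,(170,120)),.098);print("bars",B)
T=ray("top",f([(30,430-402),(300,28),(302,163),(32,160)],3,(335,262)),.018);print("tray",T,T.mean(0))
print("blk top",ray("top",f([(618,275),(692,280),(655,225)],4,(170,120)),.049))
E
```

```text
[[ 0.7399  0.222   0.108 ]
 [ 0.7019 -0.1479  0.108 ]
 [ 0.6453 -0.1411  0.108 ]
 [ 0.681   0.2263  0.108 ]]
0.3718438736591765 [-0.038  -0.3699  0.    ]
0.36912259593134483 [-0.0357 -0.3674  0.    ]
0.059015195128011025 [-0.0589  0.0043  0.    ]
0.05703022037751753 [-0.0566  0.0069  0.    ]
bars [[ 0.6032  0.2035  0.098 ]
 [ 0.5966  0.1388  0.098 ]
 [ 0.5892  0.0827  0.098 ]
 [ 0.582   0.0169  0.098 ]
 [ 0.5787 -0.0384  0.098 ]
 [ 0.5711 -0.1039  0.098 ]]
tray [[ 0.4503 -0.1023  0.018 ]
 [ 0.4459 -0.2914  0.018 ]
 [ 0.3526 -0.2881  0.018 ]
 [ 0.3588 -0.1011  0.018 ]] [ 0.4019 -0.1957  0.018 ]
blk top [[ 0.6219 -0.0632  0.049 ]
 [ 0.6183 -0.1017  0.049 ]
 [ 0.648  -0.0832  0.049 ]]
```

```bash
cat >> h.py <<'E'
from scipy.spatial.transform import Rotation as Ro
PSI=-.101;O=np.array([.6665,.042,0]);RZ=Ro.from_euler('z',PSI).as_matrix()
def binpt(p,y,q,th):   # hinge-frame coords -> world (y = rack y)
    c,s=np.cos(th),np.sin(th)
    return O+RZ@np.array([-.045+p*c-q*s,y,.012+p*s+q*c])
def rpy(th,jaw,sg=1):    # tool along the bin's down axis; jaw 'x' (fore-aft) or 'y'
    B=RZ@Ro.from_euler('y',-th).as_matrix()
    x=-B[:,2];y=sg*(B[:,0] if jaw=='x' else B[:,1])
    return Ro.from_matrix(np.c_[x,y,np.cross(x,y)]).as_euler('xyz')
E
python3 - <<'E'
from h import *
np.set_printoptions(precision=3,suppress=True)
Y=-.122
for nm,p,y,q,th,j in (("bar",-.036,Y,.067,0,'x'),("barend",-.036,Y,.067,.7,'x'),("baroff",-.036,Y,.13,.7,'x'),("blk",.038,Y-.006,.01,.7,'y'),("blkup",.038,Y-.006,.12,.7,'y')):
    for sg in(1,-1): print(nm,sg,binpt(p,y,q,th),rpy(th,j,sg),inverse_kinematics(binpt(p,y,q,th),rpy(th,j,sg)))
for sg in(1,-1): print("tray",inverse_kinematics([.402,-.205,.03],rpy(0,'y',sg)))
print(get_calibration("wrist")["world_from_camera"],observe()["time_s"])
E
```

```text
bar 1 [ 0.574 -0.071  0.079] [1.672 1.571 0.   ] [-0.26   0.266  1.775 -0.     1.1   -0.159]
bar -1 [ 0.574 -0.071  0.079] [-1.47   1.571  0.   ] None
barend 1 [ 0.539 -0.068  0.04 ] [ 1.571  0.871 -0.101] [-0.382 -0.071  2.432  1.07   0.205 -1.279]
barend -1 [ 0.539 -0.068  0.04 ] [-1.571  0.871 -0.101] [-0.382 -0.071  2.432  1.07   0.205  1.863]
baroff 1 [ 0.499 -0.064  0.088] [ 1.571  0.871 -0.101] [-0.423 -0.362  2.532  0.619  0.359 -0.838]
baroff -1 [ 0.499 -0.064  0.088] [-1.571  0.871 -0.101] [-0.423 -0.362  2.532  0.619  0.359  2.304]
blk 1 [ 0.631 -0.083  0.044] [ 0.     0.871 -0.101] None
blk -1 [ 0.631 -0.083  0.044] [ 3.142  0.871 -0.101] None
blkup 1 [ 0.561 -0.076  0.128] [ 0.     0.871 -0.101] [-0.381 -0.247  2.358  0.485  0.392 -2.241]
blkup -1 [ 0.561 -0.076  0.128] [ 3.142  0.871 -0.101] [-0.381 -0.247  2.358  0.485  0.392  0.901]
tray [-0.647  0.064  2.119  0.     0.958 -2.116]
tray [-0.647  0.064  2.119  0.     0.958  1.025]
[[ 0.43   0.862  0.267  0.2  ]
 [ 0.903 -0.41  -0.129  0.596]
 [-0.002  0.297 -0.955  0.374]
 [ 0.     0.     0.     1.   ]] 0.1<sys>:0: UserWarning: Gimbal lock detected. Setting third angle to zero since it is not possible to uniquely determine all angles.
```

```bash
python3 - 2>/dev/null <<'E'
from h import *
np.set_printoptions(precision=3,suppress=True)
Y=-.128;sg=-1
def tcp(g,a,d=.019): return g-d*(RZ@Ro.from_euler('y',-a).as_matrix())[:,2]
for a in(.3,.4,.5,.6):
    print(a)
    for q in(.027,.07,.12): 
        g=binpt(.037,Y,q,.7);print(q,tcp(g,a),inverse_kinematics(tcp(g,a),rpy(a,'y',sg)))
    g=np.array([.402,-.205,.03]);print("tray",inverse_kinematics(tcp(g,a-.7),rpy(a-.7,'y',sg)))
for th in np.linspace(0,.72,4): print("bar",inverse_kinematics(binpt(-.036,-.122,.086,th)-[0,0,.017],rpy(0.001,'x')))
E
```

```text
0.3
0.027 [ 0.625 -0.082  0.038] [-0.285  0.254  1.916  0.086  0.678  1.328]
0.07 [ 0.598 -0.08   0.071] [-0.295  0.139  1.977  0.085  0.733  1.322]
0.12 [ 0.566 -0.076  0.109] [-0.309  0.002  2.038  0.084  0.81   1.314]
tray [-0.532  0.389  1.828 -0.17   1.295  1.217]
0.4
0.027 [ 0.627 -0.083  0.039] [-0.296  0.211  1.994  0.145  0.547  1.267]
0.07 [ 0.599 -0.08   0.072] [-0.307  0.09   2.055  0.14   0.609  1.265]
0.12 [ 0.567 -0.077  0.11 ] [-0.322 -0.055  2.117  0.134  0.693  1.263]
tray [-0.555  0.315  1.902 -0.14   1.199  1.185]
0.5
0.027 [ 0.629 -0.083  0.04 ] [-0.308  0.178  2.068  0.246  0.416  1.163]
0.07 [ 0.601 -0.08   0.073] [-0.321  0.05   2.131  0.227  0.482  1.175]
0.12 [ 0.569 -0.077  0.111] [-0.338 -0.105  2.194  0.208  0.575  1.187]
tray [-0.582  0.242  1.976 -0.103  1.103  1.145]
0.6
0.027 [ 0.63  -0.083  0.041] [-0.32   0.156  2.137  0.448  0.287  0.957]
0.07 [ 0.603 -0.08   0.074] [-0.335  0.02   2.201  0.383  0.357  1.016]
0.12 [ 0.571 -0.077  0.112] [-0.354 -0.147  2.267  0.326  0.457  1.066]
tray [-0.612  0.171  2.05  -0.058  1.008  1.093]
bar [-0.26   0.263  1.775  0.     1.102 -0.159]
bar [-0.266  0.236  1.832  0.     1.072 -0.165]
bar [-0.271  0.224  1.881  0.     1.036 -0.17 ]
bar [-0.274  0.228  1.918  0.     0.994 -0.174]
```

```bash
cat >> h.py <<'E'
def tcp(g,a,d=.019): return g-d*(RZ@Ro.from_euler('y',-a).as_matrix())[:,2]
def st(s=""):
    o=observe();print(s,"t%.1f"%o["time_s"],np.round(o["eef_pos"],4),"F",np.round(o["ft_force"],1),"op%.4f"%o["opening"])
E
python3 - 2>/dev/null <<'E'
from h import *
b=lambda th,dz=-.017: binpt(-.036,-.122,.086,th)+[0,0,dz]
o=rpy(.001,'x')
movep(b(0,.10),o);gripper_to(.034,20);st("above")
print(move_l(b(0),feed=.12,max_force=15));st("down")
gripper_to(.005,20);st("grip")
p,d=get_image("wrist");cv2.imwrite("pics/w1.png",p[:,:,::-1])
E
```

```text
above t3.2 [ 0.5736 -0.0712  0.198 ] F [-0.2 -0.1  0.7] op0.0338
False
down t4.3 [ 0.5744 -0.0714  0.082 ] F [ 0.3 -0.1 -0.5] op0.0340
grip t4.6 [ 0.5744 -0.0714  0.082 ] F [0.2 0.1 2.8] op0.0090
```

View pics/w1.png

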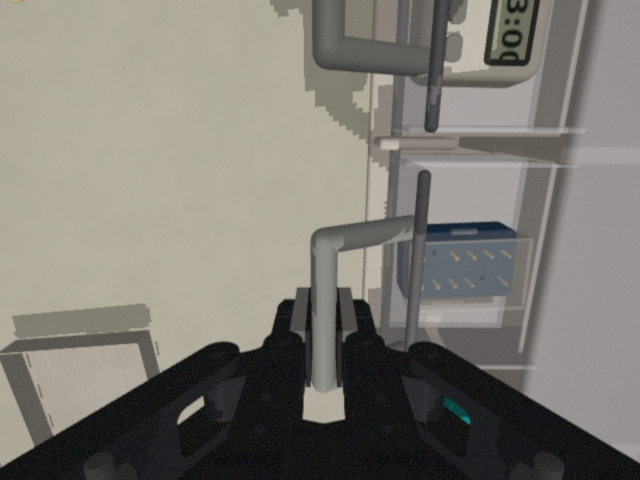

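The wrist view shows the bar held between the pads (325,340), and the block with its burs in the same bin (400–515, 225–300). Next, the pull along the arc.

```bash
python3 - 2>/dev/null <<'E'
from h import *
b=lambda th,dz=-.017: binpt(-.036,-.122,.086,th)+[0,0,dz]
for th in(.1,.2,.3,.4,.5,.6,.68,.72):
    r=move_l(b(th),feed=.06,max_force=35);st("%.2f %s"%(th,r))
    if r: break
gripper_to(.034)
st("rel")
move_l(b(.7,.14),feed=.2)
movep(tcp(binpt(.037,-.128,.14,.7),.5),rpy(.5,'y',-1));gripper_to(.056);st()
c=get_calibration("wrist");p,d=get_image("wrist");cv2.imwrite("pics/w2.png",p[:,:,::-1]);np.savez("pics/w2.npz",d=d,K=c["intrinsics"],W=c["world_from_camera"])
E
```

```text
0.10 False t5.0 [ 0.5644 -0.0703  0.0767] F [-0.8 -0.3  3.2] op0.0089
0.20 False t5.3 [ 0.5562 -0.0695  0.0713] F [ 0.2 -1.2 -0.5] op0.0090
0.30 False t5.6 [ 0.549  -0.0688  0.0656] F [ 2.1 -1.7 -4. ] op0.0088
0.40 False t5.9 [ 0.5426 -0.0681  0.0594] F [ 4.9 -0.9 -4.8] op0.0090
0.50 False t6.2 [ 0.5364 -0.0675  0.0521] F [ 6.8 -1.5 -5.2] op0.0093
0.60 False t6.5 [ 0.5312 -0.0669  0.0444] F [ 7.8 -0.8 -5.8] op0.0094
0.68 False t6.8 [ 0.5287 -0.0667  0.0393] F [ 7.7 -1.2  0.4] op0.0089
0.72 False t7.0 [ 0.5287 -0.0668  0.0382] F [ 5.7  0.6 12.3] op0.0092
rel t7.4 [ 0.5243 -0.066   0.0346] F [ 0.6  0.1 -0.6] op0.0341
 t9.9 [ 0.5565 -0.0755  0.1264] F [-0.2 -0.1 -0.4] op0.0559
```

View pics/w2.png

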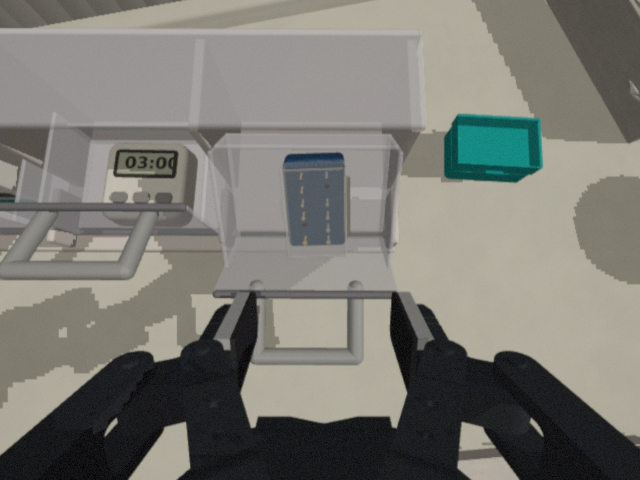

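Bin tilted to its stop; the block lies at pixels (285–345, 160–247), other bins shut. I'll cast those onto the tilted lid plane.

```bash
python3 - 2>/dev/null <<'E'
from h import *
np.set_printoptions(precision=4,suppress=True)
z=np.load("pics/w2.npz");K,W,d=z["K"],z["W"],z["d"]
B=RZ@Ro.from_euler('y',-.7).as_matrix();H=O+RZ@np.array([-.045,0,.012])
for uv in((290,247),(345,246),(343,165),(285,167),(316,205),(220,293),(395,294),(256,356),(360,356)):
    q=.086 if uv[1]==356 else .074 if uv[1]>290 else .037
    r=W[:3,:3]@np.linalg.inv(K)@[*uv,1.];o=W[:3,3]
    n=B[:,2];t=((H+n*q-o)@n)/(r@n);P=o+r*t
    dd=d[uv[1],uv[0]]
    print(uv,"bin frame",B.T@(P-H),"depth pt",B.T@(o+r*dd-H))
p=cv2.imread("pics/w2.png")[120:310,200:420]
cv2.imwrite("pics/w2z.png",cv2.resize(p,None,fx=3,fy=3,interpolation=cv2.INTER_CUBIC))
E
```

```text
(290, 247) bin frame [ 0.0148 -0.1072  0.037 ] depth pt [ 0.0149 -0.1073  0.0371]
(345, 246) bin frame [ 0.0156 -0.1435  0.037 ] depth pt [ 0.0153 -0.1435  0.0366]
(343, 165) bin frame [ 0.0704 -0.1408  0.037 ] depth pt [ 0.0688 -0.1411  0.0317]
(285, 167) bin frame [ 0.0693 -0.1067  0.037 ] depth pt [ 0.0675 -0.1061  0.0315]
(316, 205) bin frame [ 0.0449 -0.1247  0.037 ] depth pt [ 0.0449 -0.1247  0.037 ]
(220, 293) bin frame [ 0.0054 -0.0689  0.074 ] depth pt [ 0.0063 -0.0693  0.0751]
(395, 294) bin frame [ 0.0045 -0.171   0.074 ] depth pt [ 0.0478 -0.1573  0.1305]
(256, 356) bin frame [-0.0328 -0.0884  0.086 ] depth pt [-0.0298 -0.0891  0.0888]
(360, 356) bin frame [-0.0329 -0.1513  0.086 ] depth pt [-0.0301 -0.1509  0.0887]
```

View pics/w2z.png

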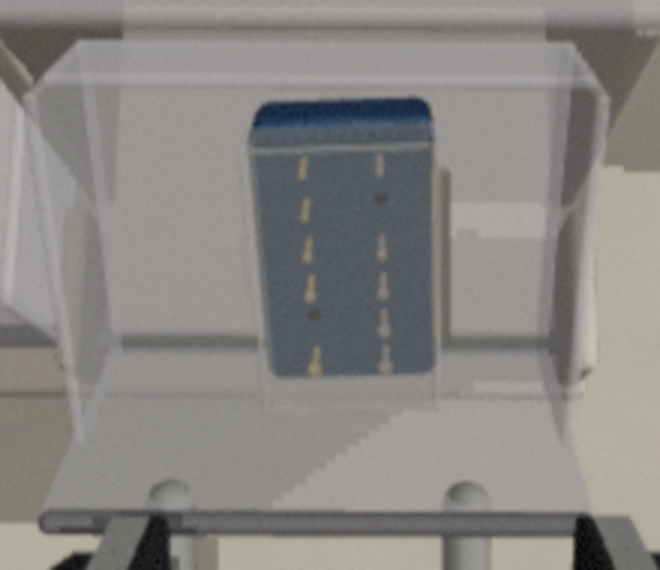

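```bash
python3 - 2>/dev/null <<'E'
from h import *
P,Y=.038,-.1247
gripper_to(.054,30)
move_l(tcp(binpt(P,Y,.10,.7),.5),feed=.12);st()
print(move_l(tcp(binpt(P,Y,.026,.7),.5),feed=.05,max_force=8));st("in")
gripper_to(.02,30);st("grip")
p,d=get_image("wrist");s,_=get_image("scene")
im=np.zeros((480,800,3),np.uint8);im[:,:400]=cv2.resize(p,(400,300))[:, :,::-1].repeat(1,0)[:300].copy() if 0 else 0
im[:300,:400]=cv2.resize(p,(400,300))[:,:,::-1];im[:300,400:]=cv2.resize(s[120:300,240:480],(400,300))[:,:,::-1]
cv2.imwrite("pics/g.png",im[:300])
E
```

```text
t10.7 [ 0.5827 -0.0747  0.0959] F [0.1 0.5 0. ] op0.0537
False
in t12.3 [ 0.6305 -0.0797  0.04  ] F [-0.7 -0.2  0.5] op0.0541
grip t12.6 [ 0.6306 -0.0797  0.0401] F [-3.4 -0.1  2.8] op0.0404
```

View pics/g.png

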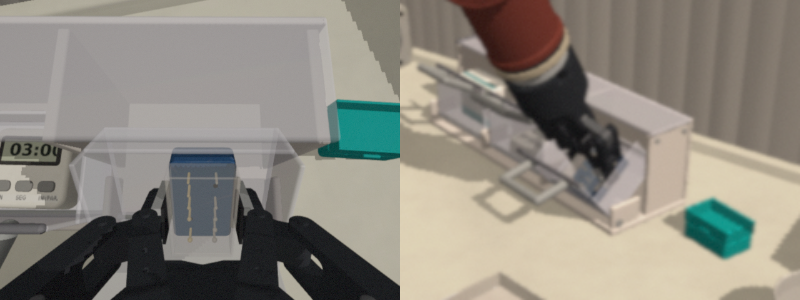

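The grip is sound at 40.4 mm. Next: lift along the bin's up axis, then transfer to the tray.

```bash
python3 - 2>/dev/null <<'E'
from h import *
P,Y=.038,-.1247
gripper_to(.02,45)
move_l(tcp(binpt(P,Y,.05,.7),.5),feed=.06);st("l1")
move_l(tcp(binpt(P,Y,.15,.7),.5),feed=.12);st("l2")
a=-.2;T=np.array([.402,-.205,0]);o=rpy(a,'y',-1)
movep(tcp(T+[0,0,.13],a),o);st("above")
move_l(tcp(T+[0,0,.06],a),feed=.1);hold(.3);st()
w=[get_image(n)[0] for n in("top","wrist","scene")]
im=np.hstack([cv2.resize(x,(400,300)) for x in (w[1],w[2][190:400,200:480])]);cv2.imwrite("pics/a.png",im[:,:,::-1])
E
```

```text
l1 t13.4 [ 0.6152 -0.0782  0.0583] F [ 1.  -0.6  1.4] op0.0395
l2 t14.4 [ 0.5507 -0.0715  0.1337] F [-1.3 -1.1 -2.3] op0.0393
above t15.2 [ 0.3986 -0.204   0.1104] F [ 0.2  0.1 -1.1] op0.0398
 t16.4 [ 0.3986 -0.2048  0.0418] F [-0.1  0.8 -0.9] op0.0393
```

View pics/a.png

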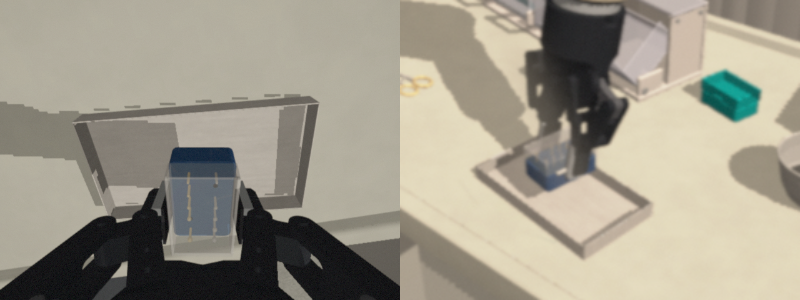

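The block is level and held above the tray. I'll check the tray corners from this view before lowering.

```bash
python3 - 2>/dev/null <<'E'
from h import *
np.set_printoptions(precision=3,suppress=True)
r=ray("wrist",np.array([(74,121),(318,97),(302,207),(110,217)])*1.6,.018);print(r,r.mean(0))
E
```

```text
[[ 0.45  -0.122  0.018]
 [ 0.45  -0.288  0.018]
 [ 0.353 -0.287  0.018]
 [ 0.359 -0.12   0.018]] [ 0.403 -0.204  0.018]
```

Tray centre (0.403, −0.204), which agrees with the first measurement. Lowering.

```bash
python3 - 2>/dev/null <<'E'
from h import *
a=-.2;T=np.array([.402,-.205,0])
move_l(tcp(T+[0,0,.034],a),feed=.06);st()
print(move_l(tcp(T+[0,0,.016],a),feed=.02,max_force=4));st("down")
hold(.3);gripper_to(.056);st("open")
move_l(tcp(T+[0,0,.09],a)+[0,0,0],feed=.1)
move_l(tcp(T+[-.03,0,.2],a),feed=.2);st("clear")
w=[get_image(n)[0] for n in("top","wrist","scene")]
im=np.hstack([cv2.resize(x,(400,300)) for x in (w[1],w[2][100:380,200:480])])
im=np.vstack([im,cv2.resize(w[0][110:335,160:460],(400,300)).repeat(1,0) @np.eye(3,dtype=np.uint8) if 0 else np.hstack([cv2.resize(w[0][110:335,160:460],(400,300)),np.zeros((300,400,3),np.uint8)])])
cv2.imwrite("pics/end.png",im[:,:,::-1])
E
```

```text
t17.1 [ 0.3979 -0.2044  0.015 ] F [ 0.4  0.3 -0. ] op0.0396
True
down t17.6 [ 0.3985 -0.2048  0.008 ] F [-1.   0.   4.8] op0.0396
open t18.2 [ 0.3976 -0.2042  0.007 ] F [-0.3 -1.3 -0.1] op0.0561
clear t19.7 [ 0.3678 -0.2042  0.1802] F [ 0.4  1.2 -0.3] op0.0559
```

View pics/end.png

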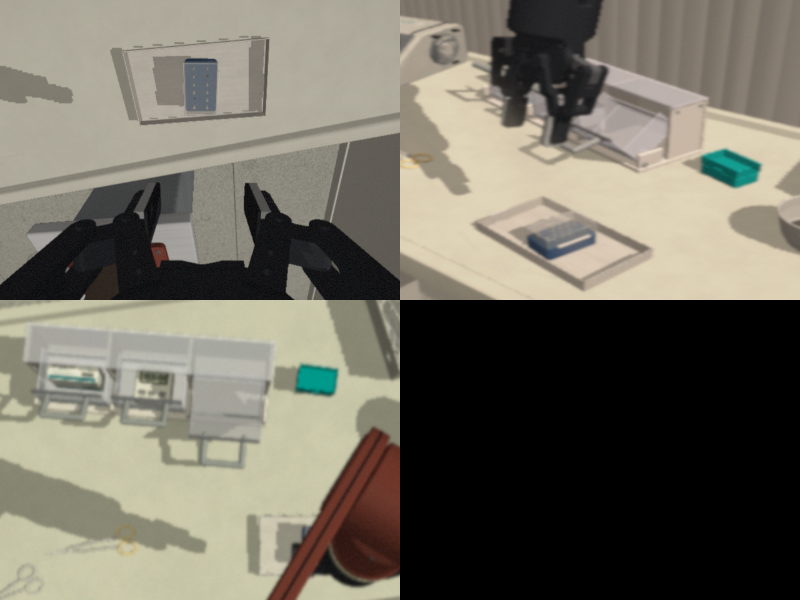

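```bash
python3 -c "
from h import *
print(ray('top',[(326.5,231)],.055), binpt(-.036,-.122,.086,.7)); st(); job_done()" 2>/dev/null
```

```text
[[ 0.53238606 -0.06517629  0.055     ]] [ 0.52691389 -0.06647858  0.05458459]
 t19.9 [ 0.3675 -0.2039  0.1796] F [ 0.1 -0.9 -0.1] op0.0561
the job is handed in; nothing more can be done
```

The bur block was in the right bin. I tilted that bin forward to its stop by the bar, took the block out, and set it down upright in the steel tray. I handed the job in at 19.9 s, with the gripper clear of everything.

- **Bin:** the pull met its stop with about 12 N on the tool. Afterwards the lid plane fitted a 0.7 rad tilt. In the last top view the bar was within about 6 mm of its fully tilted position, a rough pixel reading.
- **Block:** I lowered it until the force changed by 4 N, then released it. The last pictures show it flat near the middle of the tray.
- **Other bins:** the left and middle bins look shut, and the turquoise look-alike was not touched.
- **Disagreement:** the wrist view put the bar and panel about 3 to 5 mm further back and 2 mm further left than my rack estimate. I used the wrist values for the grasp. No check failed.

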